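# Set the chart-clamp stop screw by the drag of a setting block

## Task

The stop screw of the chart clamp has worked loose. Put the red square driver fully into the screw's socket and wind the screw until its sprung rubber pad just drags on the aluminium setting block, pinching it lightly with about 4 newtons (2 to 6 will do) and never clamping it hard (15 newtons or more); then tug the block gently by its yellow tab along the guide and feel that it drags. Leave the block lying in the guide under the pad and the driver standing in the screw, and disturb nothing else on the table.

Things in the scene. Friction and masses are not known exactly. Their poses are not given: they have to be found in the camera images.
- guide: Fixed clamp: wooden base 100 x 230 x 8 mm with two brass fences 10 mm high leaving a 48 mm wide channel along its own y, and a blue C-bracket (column on its -x side, arm 58 to 70 mm high) carrying the stop screw. Origin: on the table directly below the screw's axis, z up. The base runs from y = -160 to +70 mm.
- block: Loose aluminium setting block, 44 (x) x 190 (y) x 18 mm, 0.3 kg, lying on the base in the channel (top 26 mm above the table), its axes within a degree of the guide's. Origin: centre of its underside. Friction on base and pad is about 0.6 each: it slides at about 1.8 N when free and takes about 1.2 N more for every newton of the pad's pressure.
- block_grip (a point): Grip point of the upright yellow tab near the block's -y end: 26 (x) x 14 (y) mm, rising from 18 to 58 mm above the block's underside; this point is on its axis, 40 mm above the underside (48 mm above the table) and 75 mm to -y of the block's origin. Best pinched from above across its 14 mm (fingers along the block's y); tug along the block's y by about a centimetre.
- screw (a joint): Angle of the stop screw in rad; grows as it is turned clockwise seen from above, which lowers the screw, foot and pad by 3.82 mm per rad (24 mm a turn, quick thread). Starts between -0.15 and 0.15, stops at -1 and 4.2. It stays where it is left; friction about 0.2 N m, so pressing down hard (over 50 N) drives it.
- socket (a point): Centre of the mouth of the square socket in the screw's 30 mm square steel head, 106 mm above the table at screw angle 0; moves and turns with the screw, z up. Socket 13.5 mm square, 14 mm deep, 2 mm chamfer, sides along this frame's x and y. The driver fits in any quarter turn, with about 0.12 rad of play either way; fully in, its lower end is 12 mm below this point.
- foot: Steel sleeve, 22 mm across, at the screw's lower end; goes up and down with it, does not turn. Origin: centre of its lower face, 40.3 mm above the table at screw angle 0. The rubber pad (18 mm across) hangs below it by 4 to 12 mm; how far differs with every start and is not measured. The pad is sprung, 2 N per mm pushed up, 14 mm at most. Forces on the pad count as forces on the foot.
- driver: Loose upright driver, 84 mm tall, 0.14 kg. Origin: centre of its lower end, z up along it. From below: 12 mm square steel bit 12 mm long (sides along the driver's x and y; last 3 mm tapering to 9 mm), round collar 28 mm across up to 18 mm, red handle 22 mm square (sides parallel to the bit's) up to 84 mm. Fully in, its collar rests on the screw's head.
- driver_grip (a point): Point on the driver's axis 55 mm above its lower end, a good height to grip the handle. Let go in the socket, the driver stays standing; it may hang a few mm high there if it was held while the screw sank, until twisted loose and pressed home.
- stand: Fixed dark wooden stand, 70 x 70 x 20 mm, with a square hole in which the driver stands at the start, its collar on the stand's top. Origin: centre of its underside.
- tumbler: Loose glass tumbler, 74 mm across, 95 mm tall, a bystander. Origin: centre of its underside.
- flashlight: Loose aluminium flashlight, 130 mm long along its y, 38 mm thick, lying on the table, a bystander. Origin: under its middle, on the table.
- compass: Loose steel compass on rubber feet, 72 mm across, 36 mm high, a bystander. Origin: centre of its underside.
Things that resemble listed ones, but are neither listed nor needed, are in the scene too. What is shaped like the block but green is not meant.

How it is judged:
By the outcome, as a careful person would: the job done as asked, in the order asked, and still so for the second after the job is handed in, with the robot touching nothing.
It also fails if it takes over 72 s, if anything falls off the work surface, if the arm or the gripper's body presses on something with over 40 N, if the wrist force passes 120 N, or if a joint passes its speed limit or range.

## Robot

A 6-joint arm with a two-finger parallel gripper is mounted at the origin on the work surface. World frame = base frame: x ahead of the robot, y to its left, z up, the work surface at z = 0. Lengths are in m, angles in rad, forces in N, time in s.
With the tool pointing down it reaches from about 0.375 to 0.925 m from the base axis. Payload 5.7 kg.
Tool frame: the origin (TCP) lies midway between the tips of the shut fingers; the grasp point (between the pads) lies 19 mm behind it; z points along the fingers, x is the direction in which the jaws open and shut, and the axes are right-handed (so a half turn about z gives the same grasp; the last joint's range is limited). The gripper opens to 88 mm and grips with 3 to 60 N. Pads are 20 mm wide; open, the fingers measure 115 mm over their backs; the gripper's body (75 mm by 178 mm) begins 61 mm behind the grasp point.
Start: joints at [1.098, 0.359, 1.51, -0, 1.272, -0.115], TCP at [0.21, 0.562, 0.223] pointing down, gripper open.
Joint ranges: [-2.97, 2.97], [-1.01, 2.36], [0.21, 2.38], [-0.96, 4.11], [0.2, 2.71], [-2.98, 2.98]. Speed limits (rad/s): [2.39, 2.39, 3.14, 3.14, 3.14, 3.14].

## Interface

Orientations are given as a unit quaternion [x, y, z, w].
In Python, from bench import move_ptp, servo_line, goto_joints, move_gripper, sleep, inverse_kinematics, capture, PlanningError, close_job, spot_in, silhouettes, current_clock, current_joint_pos, current_qvel, current_joint_torque, current_position, current_orientation, current_force, current_torque, current_finger_gap gives the robot as it stands. Calls block until the motion is done:
- move_ptp(position, orientation): joint-space move of the TCP to a pose.
- servo_line(position, orientation=None, rate=0.15, contact_N=None): straight line of the TCP; orientation=None keeps the orientation; rate is the mean speed in m/s. With contact_N (N) it stops when the force on the tool has changed by that much, and returns True; else False.
- goto_joints(angles): joint-space move.
- move_gripper(opening): finger opening in m; the grip force is fixed at half the most; returns when the fingers have stopped.
- sleep(seconds).
- inverse_kinematics(position, orientation): joint angles nearest the present ones, or None.
- capture(name): name is "scene" or "top" or "wrist"; returns a dict with "image" (480x640x3 uint8, blue, green, red), "range_z" (480x640 float32, m along the optical axis (not along the pixel's ray), 0 where there is no reading), "intrinsics" (3x3 intrinsics, pixels), "R" (3x3) and "t" (3): a world point X has camera coordinates R X + t. Camera axes: x right, y down, z forward; pixel columns grow to the right and rows downward; lengths in m; the calibration is good to about 2 mm. A picture is of the moment at which its call begins.
A pose or a line that the arm cannot do raises PlanningError and nothing moves.
- close_job(): hands the job in, once; it reports no verdict.
Trained networks look in the newest picture that a camera, given by its name, has taken for a name from the list of things; names that differ only in an ending like _2 or _b are one class to them, and where a whole thing is asked for, a point or a joint stands for the part that bears it (a point fixed in the world has none). Each returns a list of dicts, best first, with "conf" (0 to 1); they miss things now and then, are a little off and sometimes report something else, mostly with a low value. They report only what shows in the picture. A call takes as long as a camera call. They do not tell look-alikes from the thing itself.
- spot_in(camera, query): "xy" ([column, row] in pixels, amid what is visible of it).
- silhouettes(camera, query): "region" (480x640 bool, what is visible of it) and "xy" ([column, row] in pixels, amid what is visible of it).
Readings, each from a call of its own:
- current_clock(): time.
- current_joint_pos(): joint angles.
- current_qvel(): joint speeds.
- current_joint_torque(): joint torques, N m.
- current_position(): TCP position.
- current_orientation(): TCP orientation.
- current_force(): force on the tool from outside, world axes, zero at the start.
- current_torque(): the same for the moment, N m.
- current_finger_gap(): finger opening in m.
Only numpy, scipy, OpenCV 4.12 (cv2) and the standard library are available. Lean on these libraries where they do the work, as an engineer would, in place of code of your own. Each camera call takes 0.05 s, during which the arm holds its last target.

## Working session

There is one attempt and no reset: what is moved stays moved. The work goes in short steps, each a Python script; the robot and the scene stay as the last script left them, time stands still between calls to the robot, and variables do not carry over. Pictures are saved under pics/ and viewed, and the job is handed in when it is done.

```bash
ls; mkdir -p pics
python3 - <<'E'
from bench import *
import cv2
for n in("scene","top","wrist"):
    c=capture(n); cv2.imwrite(f"pics/{n}0.png",c["image"]); print(n,c["intrinsics"].tolist(),c["R"].round(3).tolist(),c["t"].round(3).tolist())
print(current_clock())
E
```

```text
pics
scene [[541.335108475091, 0.0, 321.48706236694596], [0.0, 541.335108475091, 235.79295740095733], [0.0, 0.0, 1.0]] [[0.62, 0.785, -0.005], [0.587, -0.468, -0.66], [-0.521, 0.407, -0.751]] [-0.317, -0.248, 1.539]
top [[451.9071915442558, 0.0, 327.83447162139623], [0.0, 451.9071915442558, 240.3129937572846], [0.0, 0.0, 1.0]] [[-0.006, -1.0, 0.021], [-0.998, 0.005, -0.061], [0.061, -0.022, -0.998]] [-0.007, 0.534, 1.067]
wrist [[353.6742929804708, 0.0, 325.838927176109], [0.0, 353.6742929804708, 235.57333579241882], [0.0, 0.0, 1.0]] [[0.35, 0.937, -0.0], [0.908, -0.34, 0.245], [0.229, -0.086, -0.97]] [-0.6, -0.03, 0.388]
0.15
```

View pics/scene0.png

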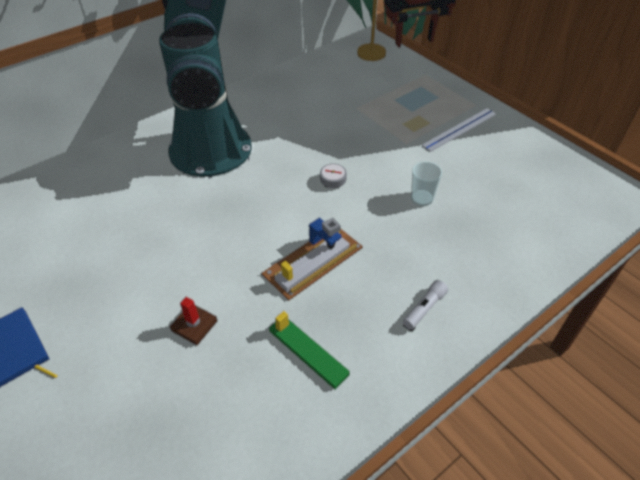

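View pics/top0.png

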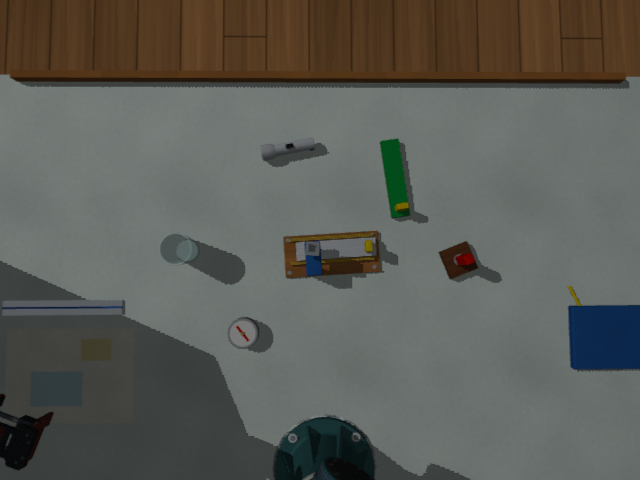

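View pics/wrist0.png

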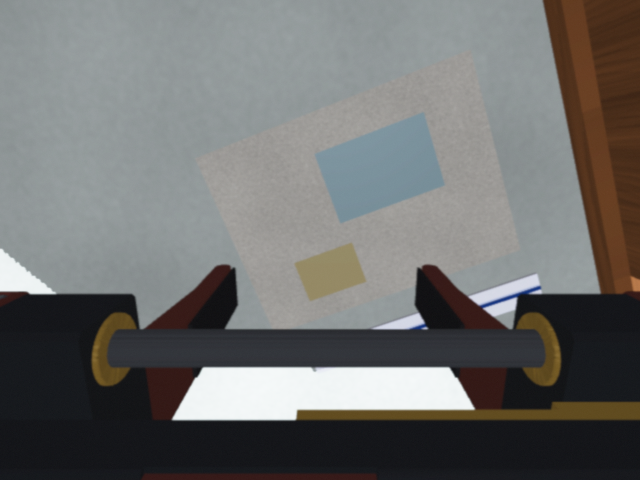

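```bash
cat > h.py <<'E'
from bench import *
import numpy as np, cv2
def cloud(c):
    z=c["range_z"];K=c["intrinsics"];v,u=np.mgrid[:480,:640]
    P=np.stack([(u-K[0,2])*z/K[0,0],(v-K[1,2])*z/K[1,1],z],-1)
    W=(P-c["t"])@c["R"]; W[z<=0]=np.nan
    return W
def stat(c,m):
    W=cloud(c)[m]; W=W[~np.isnan(W[:,0])]
    return W
def R2q(yaw):  # tool down, tool x at angle yaw from world x
    from scipy.spatial.transform import Rotation as R
    x=np.array([np.cos(yaw),np.sin(yaw),0]);z=np.array([0,0,-1.]);y=np.cross(z,x)
    return R.from_matrix(np.stack([x,y,z],1)).as_quat().tolist()
E
python3 - <<'E'
from h import *
c=capture("top"); W=cloud(c)
crop=lambda im,u0,u1,v0,v1,s:cv2.resize(im[v0:v1,u0:u1],None,fx=s,fy=s,interpolation=cv2.INTER_CUBIC)
cv2.imwrite("pics/top1.png",np.vstack([crop(c["image"],270,400,220,290,6)]))
for q in("driver","stand","guide","block","socket","foot","block_grip","tumbler","flashlight","compass"):
    for d in silhouettes("top",q)[:3]:
        P=W[d["region"]];P=P[~np.isnan(P[:,0])]
        u,v=map(int,d["xy"])
        print(q,round(d["conf"],2),u,v,len(P),"med",np.median(P,0).round(3),"zmax",np.percentile(P[:,2],[5,95]).round(3),"x",np.percentile(P[:,0],[2,98]).round(3),"y",np.percentile(P[:,1],[2,98]).round(3))
print(current_orientation(),current_clock())
E
```

```text
driver 0.64 463 260 171 med [ 0.486 -0.315  0.084] zmax [0.026 0.093] x [0.475 0.497] y [-0.332 -0.31 ]
stand 0.62 455 263 790 med [ 0.484 -0.315  0.019] zmax [0.001 0.024] x [0.447 0.526] y [-0.361 -0.282]
guide 0.7 319 262 2685 med [0.487 0.01  0.01 ] zmax [0.005 0.102] x [0.452 0.552] y [-0.128  0.094]
block 0.97 393 178 1514 med [ 0.684 -0.171  0.017] zmax [0.008 0.044] x [0.595 0.776] y [-0.2   -0.143]
block 0.72 347 245 1202 med [ 0.513 -0.046  0.026] zmax [0.022 0.063] x [0.492 0.537] y [-0.119  0.064]
socket 0.57 314 249 179 med [0.511 0.027 0.104] zmax [0.09  0.108] x [0.497 0.525] y [0.014 0.04 ]
foot 0.51 313 247 187 med [0.511 0.027 0.104] zmax [0.09  0.108] x [0.497 0.525] y [0.014 0.043]
foot 0.24 345 247 1211 med [ 0.513 -0.045  0.026] zmax [0.022 0.064] x [0.492 0.537] y [-0.119  0.064]
block_grip 0.76 344 249 1139 med [ 0.515 -0.046  0.026] zmax [0.023 0.064] x [0.494 0.537] y [-0.119  0.064]
block_grip 0.61 393 182 1521 med [ 0.684 -0.171  0.017] zmax [0.008 0.044] x [0.595 0.776] y [-0.2   -0.143]
tumbler 0.6 177 247 1001 med [0.514 0.343 0.05 ] zmax [0.004 0.095] x [0.481 0.544] y [0.296 0.362]
tumbler 0.21 462 259 196 med [ 0.486 -0.316  0.079] zmax [0.024 0.093] x [0.473 0.499] y [-0.332 -0.31 ]
flashlight 0.71 283 148 612 med [0.756 0.092 0.031] zmax [0.023 0.038] x [0.732 0.777] y [0.027 0.148]
compass 0.79 244 334 780 med [0.319 0.189 0.033] zmax [0.027 0.036] x [0.287 0.352] y [0.157 0.223]
[ 8.21645233e-01  5.69999218e-01 -3.67527793e-05  1.66162315e-06] 0.7
```

View pics/top1.png

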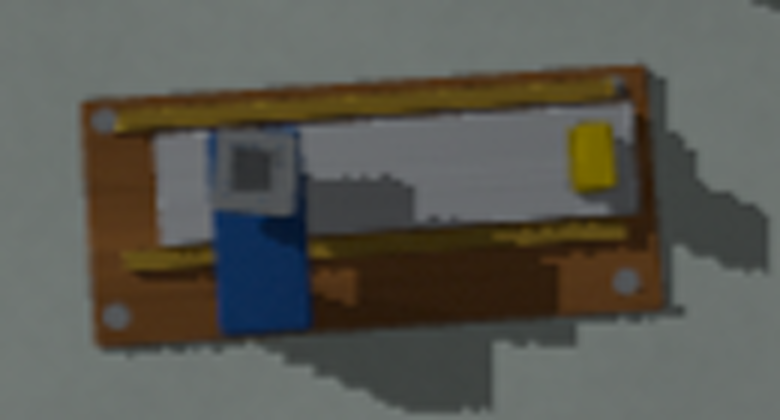

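Run:
```python
from h import *
from scipy.spatial.transform import Rotation as R
c=capture("wrist"); Rt=R.from_quat(current_orientation()).as_matrix(); p=np.array(current_position())
cam=-c["R"].T@c["t"]
print("cam in tool",Rt.T@(cam-p), "cam axes in tool",(Rt.T@c["R"].T).round(3).tolist(), "toolx",Rt[:,0].round(3))
# try IK for views
for yaw in np.arange(-180,180,30):
    for nm,pt in(("drv",[0.486,-0.315,0.25]),("scr",[0.511,0.027,.13]),("tab",[0.52,-.1,.03])):
        q=inverse_kinematics(pt,R2q(np.radians(yaw))); print(yaw,nm,None if q is None else np.round(q,2).tolist())
```

```text
cam in tool [ 0.00060447 -0.06547088 -0.1613438 ] cam axes in tool [[1.0, -0.0, 0.001], [0.0, 0.97, 0.245], [-0.001, -0.245, 0.97]] toolx [ 0.35   0.937 -0.   ]
-180 drv [-0.69, 0.31, 1.52, -0.0, 1.32, 2.45]
-180 scr None
-180 tab [-0.32, 0.51, 1.85, -0.0, 0.78, 2.82]
-150 drv [-0.69, 0.31, 1.52, -0.0, 1.32, 1.92]
-150 scr [-0.08, 0.34, 1.81, -0.0, 0.99, 2.54]
-150 tab [-0.32, 0.51, 1.85, -0.0, 0.78, 2.3]
-120 drv [-0.69, 0.31, 1.52, -0.0, 1.32, 1.4]
-120 scr [-0.08, 0.34, 1.81, -0.0, 0.99, 2.01]
-120 tab [-0.32, 0.51, 1.85, -0.0, 0.78, 1.77]
-90 drv [-0.69, 0.31, 1.52, -0.0, 1.32, 0.88]
-90 scr [-0.08, 0.34, 1.81, -0.0, 0.99, 1.49]
-90 tab [-0.32, 0.51, 1.85, -0.0, 0.78, 1.25]
-60 drv [-0.69, 0.31, 1.52, -0.0, 1.32, 0.35]
-60 scr [-0.08, 0.34, 1.81, -0.0, 0.99, 0.96]
-60 tab [-0.32, 0.51, 1.85, -0.0, 0.78, 0.73]
-30 drv [-0.69, 0.31, 1.52, -0.0, 1.32, -0.17]
-30 scr [-0.08, 0.34, 1.81, -0.0, 0.99, 0.44]
-30 tab [-0.32, 0.51, 1.85, -0.0, 0.78, 0.2]
0 drv [-0.69, 0.31, 1.52, -0.0, 1.32, -0.69]
0 scr [-0.08, 0.34, 1.81, -0.0, 0.99, -0.08]
0 tab [-0.32, 0.51, 1.85, -0.0, 0.78, -0.32]
30 drv [-0.69, 0.31, 1.52, -0.0, 1.32, -1.22]
30 scr [-0.08, 0.34, 1.81, -0.0, 0.99, -0.61]
30 tab [-0.32, 0.51, 1.85, -0.0, 0.78, -0.84]
60 drv [-0.69, 0.31, 1.52, -0.0, 1.32, -1.74]
60 scr [-0.08, 0.34, 1.81, -0.0, 0.99, -1.13]
60 tab [-0.32, 0.51, 1.85, -0.0, 0.78, -1.37]
90 drv [-0.69, 0.31, 1.52, -0.0, 1.32, -2.27]
90 scr [-0.08, 0.34, 1.81, -0.0, 0.99, -1.65]
90 tab [-0.32, 0.51, 1.85, -0.0, 0.78, -1.89]
120 drv [-0.69, 0.31, 1.52, -0.0, 1.32, -2.79]
120 scr [-0.08, 0.34, 1.81, -0.0, 0.99, -2.18]
120 tab [-0.32, 0.51, 1.85, -0.0, 0.78, -2.41]
150 drv [-0.69, 0.31, 1.52, -0.0, 1.32, 2.97]
150 scr [-0.08, 0.34, 1.81, -0.0, 0.99, -2.7]
150 tab [-0.32, 0.51, 1.85, -0.0, 0.78, -2.94]
```

Run:
```python
from h import *
def go(p,yd):
    move_ptp(p,R2q(np.radians(yd)))
go([0.515,0.027,0.22],90)
c=capture("wrist"); cv2.imwrite("pics/w_scr.png",c["image"]); np.save("w_scr.npy",c,allow_pickle=True)
go([0.50,-0.05,0.25],90)
c=capture("wrist"); cv2.imwrite("pics/w_blk.png",c["image"]); np.save("w_blk.npy",c,allow_pickle=True)
go([0.486,-0.317,0.22],90)
c=capture("wrist"); cv2.imwrite("pics/w_drv.png",c["image"]); np.save("w_drv.npy",c,allow_pickle=True)
print(current_clock(),current_position(),current_joint_pos())
```

```text
4.5833 [ 0.48644083 -0.31522452  0.2200502 ] [-6.94569486e-01  3.32284449e-01  1.55818839e+00  6.97371882e-04
  1.25166492e+00 -2.26712739e+00]
```

View pics/w_scr.png

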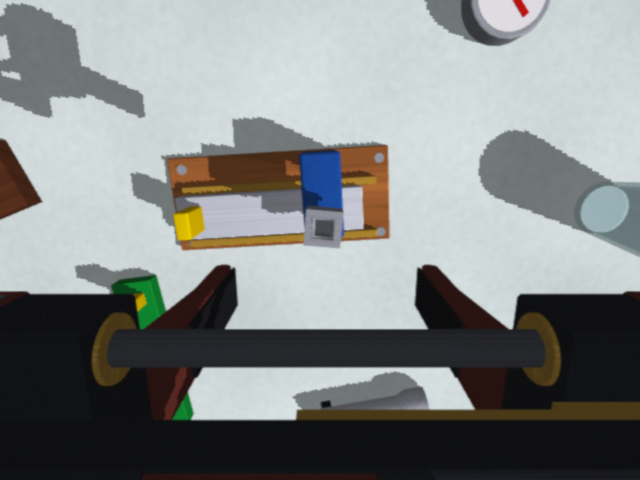

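View pics/w_blk.png

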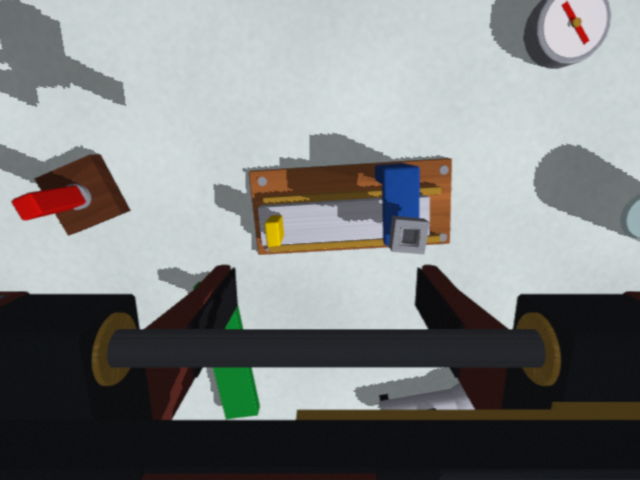

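View pics/w_drv.png

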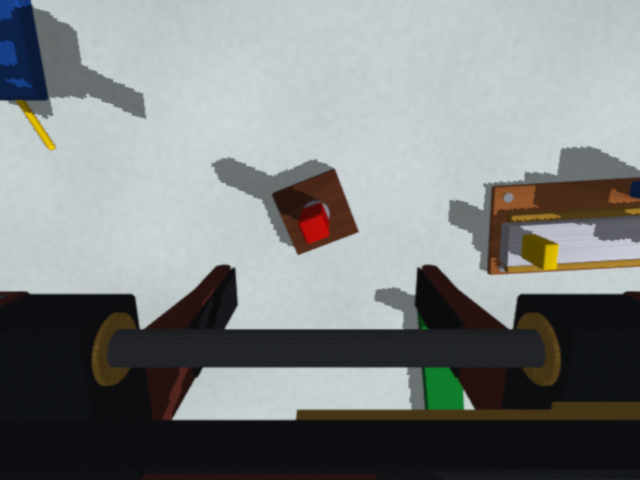

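Run:
```python
from h import *
def rect(c,zlo,zhi,win,tag,colmask=None):
    W=cloud(c);z=W[...,2];m=(z>zlo)&(z<zhi)
    mm=np.zeros_like(m);u0,u1,v0,v1=win;mm[v0:v1,u0:u1]=1;m&=mm
    P=W[m]; r=cv2.minAreaRect((P[:,:2]*1000).astype(np.float32))
    print(tag,len(P),"med",np.median(P,0).round(4),"rect mm",np.round(r[0],1),np.round(r[1],1),round(r[2],1))
    return m
cs=np.load("w_scr.npy",allow_pickle=True).item();cb=np.load("w_blk.npy",allow_pickle=True).item();cd=np.load("w_drv.npy",allow_pickle=True).item()
for z in((.1,.113),(.102,.110)): rect(cs,*z,(295,350,200,252),"head scr"); rect(cb,*z,(380,435,205,262),"head blk")
for z in((.085,.1),(.088,.096)): rect(cd,*z,(290,335,195,250),"drv")
rect(cd,.013,.023,(265,365,160,260),"stand top")
rect(cb,.057,.072,(250,300,205,260),"tab top")
rect(cb,.0,.2,(240,460,150,260),"all") if 0 else None
rect(cb,.022,.03,(250,440,180,260),"block top")
rect(cb,.005,.2,(245,455,150,260),"guide all")
up=lambda im,w,s:cv2.resize(im[w[2]:w[3],w[0]:w[1]],None,fx=s,fy=s,interpolation=cv2.INTER_CUBIC)
cv2.imwrite("pics/h.png",np.hstack([up(cs["image"],(295,355,200,255),6),up(cd["image"],(285,345,195,250),6)]))
```

```text
head scr 1128 med [0.5134 0.0252 0.1046] rect mm [513.8  25.6] [30.1 30.3] 85.3
head blk 951 med [0.5133 0.0253 0.1046] rect mm [513.8  25.5] [30.4 30.4] 85.1
head scr 1093 med [0.5134 0.0259 0.1046] rect mm [513.8  25.6] [30.1 30.3] 85.3
head blk 899 med [0.5134 0.0254 0.1046] rect mm [513.9  25.4] [30.5 30.4] 84.7
drv 656 med [ 0.4876 -0.3256  0.0909] rect mm [ 488.2 -325.8] [22.1 22.2] 21.1
drv 636 med [ 0.4877 -0.3256  0.0909] rect mm [ 488.1 -325.6] [21.9 22.1] 19.2
stand top 3460 med [ 0.4809 -0.3237  0.0193] rect mm [ 488.4 -325.7] [70.2 70. ] 21.4
tab top 375 med [ 0.5199 -0.1037  0.0649] rect mm [ 520.8 -104.4] [26.  14.3] 3.6
block top 4476 med [ 0.5147 -0.0448  0.0252] rect mm [506.5 -30.7] [ 64.9 189.5] 3.9
guide all 17001 med [ 0.4986 -0.0186  0.0233] rect mm [504.6 -20. ] [100.1 229.9] 3.5
```

View pics/h.png

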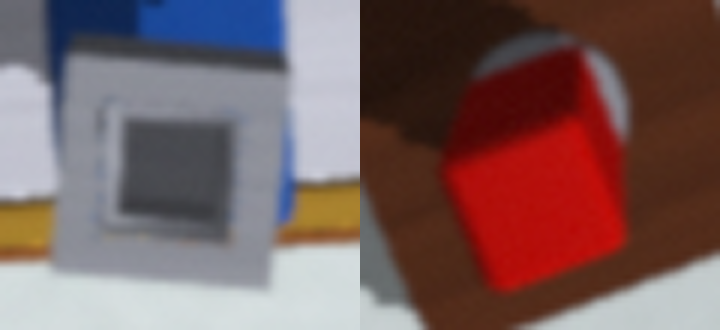

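Run:
```python
from h import *
print(current_position(),current_force())
q=R2q(np.radians(110.9))
move_ptp([.4882,-.3257,.15],q); 
sleep(.2);print(current_position())
servo_line([.4882,-.3257,.0445],q,rate=.15,contact_N=8)
sleep(.2);print(current_position(),current_force())
move_gripper(0.0)
sleep(.2);print(current_position(),current_force(),current_torque(),current_finger_gap())
servo_line([.4882,-.3257,.20],q,rate=.15)
sleep(.2)
print(current_position(),current_force(),current_torque(),current_finger_gap(),current_clock())
c=capture("wrist");cv2.imwrite("pics/g1.png",c["image"])
```

```text
[ 0.48644083 -0.31522452  0.2200502 ] [ 0.97812132 -0.89400113  0.02699339]
[ 0.48942142 -0.32607025  0.15189675]
[ 0.48887202 -0.32624235  0.04556051] [-0.22605653  0.57226629  0.43113793]
[ 0.48820842 -0.32568242  0.04447393] [-0.17623028  0.39744167 -0.84818224] [ 0.04725677 -0.05127288 -0.00706786] 0.022185510004187246
[ 0.48777924 -0.32534634  0.19905767] [-0.40605836 -0.47749828 -1.26641874] [0.04659537 0.00319664 0.02856251] 0.021750071602302072 8.8917
```

View pics/g1.png

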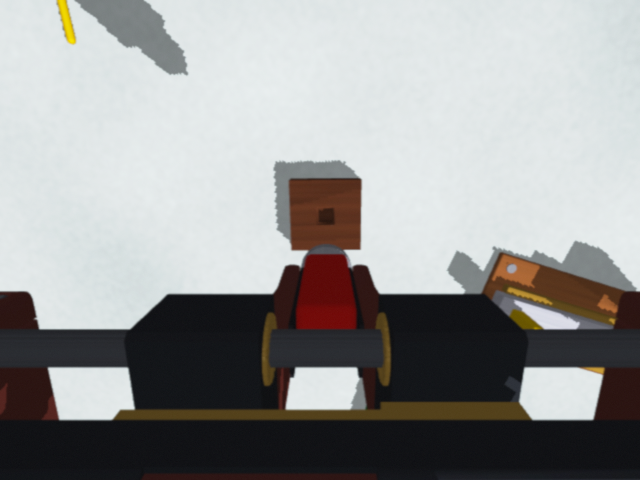

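Run:
```python
from h import *
q=R2q(np.radians(85.3))
move_ptp([.5138,.0256,.20],q)
servo_line([.5138,.0256,.155],q,rate=.1)
sleep(.4);print(current_position(),current_force())
c=capture("wrist");cv2.imwrite("pics/g2.png",c["image"])
r=servo_line([.5138,.0256,.1305],q,rate=.03,contact_N=10)
sleep(.2)
print(r,current_position(),current_force(),current_torque(),current_finger_gap(),current_joint_pos(),current_clock())
c=capture("wrist");cv2.imwrite("pics/g3.png",c["image"])
c=capture("scene");cv2.imwrite("pics/s3.png",cv2.resize(c["image"][190:300,240:400],None,fx=4,fy=4))
```

```text
[0.51399759 0.02564386 0.15535534] [ 0.2603401  -0.37226212 -1.22423583]
False [0.51394743 0.02559404 0.13069794] [-0.11541914 -0.6187059  -1.24481329] [0.01710537 0.00614943 0.06049368] 0.021446606822173437 [-8.45355847e-02  3.44778505e-01  1.79979997e+00 -6.98392169e-06
  9.96622542e-01 -1.57332779e+00] 12.4833
```

View pics/g3.png

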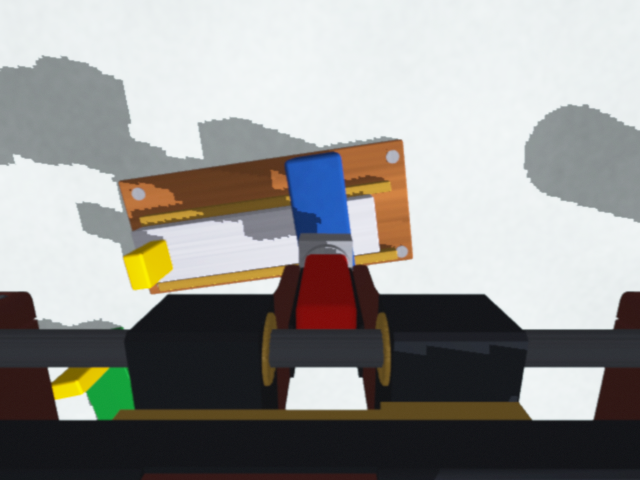

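View pics/s3.png

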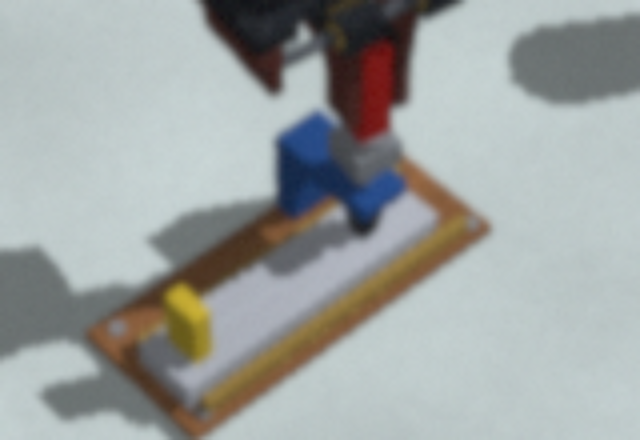

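Run:
```python
from h import *
q=R2q(np.radians(85.3))
r=servo_line([.5138,.0256,.127],q,rate=.02,contact_N=6)
z0=current_position()[2]; print(r,z0,current_force(),current_torque())
yaw0=np.radians(85.3)
for th in np.arange(0.15,1.06,0.15):
    s=max(0,th-0.12)
    servo_line([.5138,.0256,z0-.0005-.00382*s],R2q(yaw0-th),rate=.01 if s==0 else .003)
    f=np.array(current_force());
    print(round(th,2),np.round(current_position(),4),f.round(1),np.round(current_torque(),3),current_clock())
```

```text
True 0.1295524780078615 [-1.32388579 -0.26935313  7.38786767] [0.03748002 0.25094971 0.0455263 ]
0.15 [0.5141 0.0252 0.1296] [-2.6 -0.5  6.8] [-0.323  0.288 -0.05 ] 13.0917
0.3 [0.5141 0.025  0.1292] [-2.7 -2.7  7.8] [-0.469  0.507  0.027] 13.4333
0.45 [0.514  0.0249 0.1286] [-2.9 -3.4  8.2] [-0.631  0.556  0.034] 13.775
0.6 [0.5139 0.0248 0.128 ] [-2.9 -3.1  8.9] [-0.731  0.6    0.002] 14.1167
0.75 [0.5138 0.0247 0.1274] [-2.4 -3.6  9.8] [-0.847  0.664  0.04 ] 14.4583
0.9 [0.5137 0.0246 0.1268] [-3.7 -4.1  9.9] [-0.933  0.735  0.023] 14.8
1.05 [0.5136 0.0245 0.1263] [-3.6 -5.3  8.8] [-1.001  0.789  0.048] 15.1417
```

```bash
cat > views.py <<'E'
from h import *
from scipy.spatial.transform import Rotation as R
pad=np.array([.5138,.0256,.032]); 
Rct=np.array([[1,0,0],[0,.97,.245],[0,-.245,.97]]) # cam axes (columns) in tool
tc=np.array([0.0006,-.0655,-.1613])
def pose(az,el,roll,d,row,col=320):
    # ray from cam to pad: pixel (col,row)
    ray=np.array([(col-325.8)/353.7,(row-235.6)/353.7,1]);ray/=np.linalg.norm(ray)
    rt=Rct@ray
    a,e=np.radians(az),np.radians(el)
    dirv=np.array([np.cos(a)*np.cos(e),np.sin(a)*np.cos(e),-np.sin(e)]) # view direction
    # base rotation: align rt->dirv, then roll
    x=rt; up=np.array([0,0,1.])
    def frame(f,h):
        s=np.cross(f,h);s/=np.linalg.norm(s);return np.stack([f,s,np.cross(s,f)],1)
    A=frame(rt,np.array([0,-1.,0]));B=frame(dirv,up)
    M=B@R.from_euler('x',roll,degrees=True).as_matrix()@A.T
    cam=pad-d*dirv; tcp=cam-M@tc
    return tcp,M
if __name__=="__main__":
    out=[]
    for az in range(-180,180,15):
      for el in (5,12,20,28,35):
        for roll in range(0,360,45):
          for d in (.28,.34,.4):
            for row in(60,150):
                tcp,M=pose(az,el,roll,d,row)
                body=tcp-M[:,2]*.17
                if tcp[2]<.05 or body[2]<.12: continue
                q=inverse_kinematics(tcp.tolist(),R.from_matrix(M).as_quat().tolist())
                if q is not None: out.append((az,el,roll,d,row,tcp.round(2).tolist(),np.round(q,2).tolist()))
    print(len(out))
    import collections
    seen=collections.Counter()
    for o in sorted(out,key=lambda o:o[1]):
        if seen[(o[0],o[1])]<2 and o[1]<=28: seen[(o[0],o[1])]+=1;print(o)
E
python3 views.py; python3 -c "
from bench import *;print(current_clock())"
```

```text
15.1417Traceback (most recent call last):
  File "views.py", line 30, in <module>
    q=inverse_kinematics(tcp.tolist(),R.from_matrix(M).as_quat().tolist())
ValueError: time passes only in moves, steps and waits
```

```bash
sed -i 's/range(-180,180,15)/(-165,-135,-105,-75,-45,75,105,135)/; s/(5,12,20,28,35)/(12,22)/; s/range(0,360,45)/(0,90,180,270)/; s/(.28,.34,.4)/(.3,)/' views.py; time python3 views.py; python3 -c "
from bench import *;print(current_clock())"
```

```text
49
(-165, 12, 180, 0.3, 150, [0.63, 0.06, 0.12], [0.09, 1.35, 0.42, -0.43, 2.69, 1.14])
(-135, 12, 180, 0.3, 60, [0.61, 0.12, 0.16], [0.35, 1.32, 0.62, -0.94, 2.57, 0.72])
(-135, 12, 180, 0.3, 150, [0.6, 0.11, 0.12], [0.34, 1.23, 0.72, -0.69, 2.39, 0.92])
(-105, 12, 180, 0.3, 60, [0.55, 0.15, 0.16], [0.6, 1.15, 1.1, -0.96, 2.2, 0.88])
(-105, 12, 180, 0.3, 150, [0.55, 0.14, 0.12], [0.58, 1.07, 1.16, -0.82, 2.02, 0.94])
(75, 12, 180, 0.3, 60, [0.48, -0.1, 0.16], [-1.0, 1.0, 1.69, 0.87, 1.88, 1.92])
(75, 12, 180, 0.3, 150, [0.48, -0.09, 0.12], [-0.98, 0.91, 1.73, 0.82, 1.69, 1.94])
(105, 12, 180, 0.3, 60, [0.55, -0.1, 0.16], [-0.71, 1.12, 1.18, 0.78, 2.25, 2.12])
(105, 12, 180, 0.3, 150, [0.54, -0.09, 0.12], [-0.7, 1.04, 1.24, 0.67, 2.06, 2.08])
(135, 12, 180, 0.3, 60, [0.61, -0.07, 0.16], [-0.44, 1.29, 0.7, 0.72, 2.62, 2.21])
(135, 12, 180, 0.3, 150, [0.6, -0.06, 0.12], [-0.43, 1.2, 0.79, 0.52, 2.42, 2.05])
(-165, 22, 90, 0.3, 150, [0.62, 0.12, 0.09], [0.15, 1.3, 0.51, -0.2, 2.53, 2.94])
(-165, 22, 180, 0.3, 150, [0.61, 0.05, 0.14], [0.08, 1.18, 0.62, -0.3, 2.49, 1.26])
(-135, 22, 90, 
[... 327 characters left out ...]
 0.3, 60, [0.38, 0.14, 0.09], [0.82, 0.89, 1.68, -0.73, 1.63, 2.66])
(-75, 22, 90, 0.3, 150, [0.42, 0.13, 0.09], [0.85, 0.87, 1.79, -0.9, 1.49, 2.75])
(75, 22, 90, 0.3, 60, [0.57, -0.14, 0.09], [-0.96, 0.88, 1.71, 0.99, 1.49, -2.74])
(75, 22, 90, 0.3, 150, [0.54, -0.11, 0.09], [-0.9, 0.91, 1.61, 0.84, 1.6, -2.66])
(105, 22, 90, 0.3, 60, [0.65, -0.09, 0.09], [-0.68, 1.02, 1.22, 0.82, 1.83, -2.57])
(105, 22, 90, 0.3, 150, [0.61, -0.08, 0.09], [-0.63, 1.06, 1.14, 0.68, 1.96, -2.56])
(135, 22, 90, 0.3, 60, [0.69, -0.01, 0.09], [-0.42, 1.19, 0.78, 0.7, 2.19, -2.53])
(135, 22, 90, 0.3, 150, [0.65, -0.02, 0.09], [-0.36, 1.21, 0.71, 0.53, 2.31, -2.6])
15.1417
real	0m1.850s
user	0m1.112s
sys	0m0.146s
```

```bash
cat > look.py <<'E'
from views import *
def look(tag,az=135,el=18,roll=180,d=.36,row=150):
    tcp,M=pose(az,el,roll,d,row);q=R.from_matrix(M).as_quat().tolist()
    hi=tcp-M[:,2]*.04+np.array([0,0,.10])
    move_ptp(hi.tolist(),q); servo_line(tcp.tolist(),q,rate=.25)
    sleep(.15)
    c=capture("wrist");cv2.imwrite(f"pics/{tag}.png",c["image"]);np.save(f"{tag}.npy",c,allow_pickle=True)
    servo_line(hi.tolist(),q,rate=.3)
    return c
E
python3 - <<'E'
from look import *
for el in(14,18,22):
    tcp,M=pose(135,el,180,.36,150);q=R.from_matrix(M).as_quat().tolist()
    print(el,tcp.round(3),inverse_kinematics(tcp.tolist(),q),inverse_kinematics((tcp-M[:,2]*.04+np.array([0,0,.10])).tolist(),q))
E
```

```text
14 [ 0.637 -0.101  0.142] [-0.44803229  1.24807721  0.58930925  0.56216096  2.53173478  2.13503378] None
18 [ 0.632 -0.095  0.154] [-0.44258722  1.18165531  0.65695621  0.50846132  2.46824833  2.0942803 ] [-0.4548666   1.15491951  0.44605163  0.70260532  2.67179587  2.32579699]
22 [ 0.625 -0.089  0.165] [-0.43603232  1.11569103  0.72392021  0.46385917  2.40340925  2.06342679] [-0.44843237  1.08661043  0.5110783   0.61922675  2.61794003  2.25679058]
```

Run:
```python
from look import *
move_gripper(0.05)
p=current_position();print(p)
servo_line([p[0],p[1],.25],rate=.25)
c=look("v1")
print(current_clock())
W=cloud(c); u,v=325,150
print(W[120:180:3,320].round(4))
```

```text
[0.51381443 0.025644   0.12542824]
20.2167
[[ 0.5449 -0.0024  0.0178]
 [ 0.5366  0.006   0.0157]
 [ 0.5359  0.0066  0.0182]
 [ 0.5364  0.0062  0.0213]
 [ 0.5369  0.0057  0.0244]
 [ 0.534   0.0086  0.0256]
 [ 0.5278  0.0148  0.0253]
 [ 0.5224  0.0202  0.0255]
 [ 0.5219  0.0207  0.0283]
 [ 0.5218  0.0208  0.0312]
 [ 0.518   0.0246  0.0324]
 [ 0.5237  0.0189  0.038 ]
 [ 0.5225  0.0202  0.0404]
 [ 0.5224  0.0202  0.0434]
 [ 0.5191  0.0236  0.045 ]
 [ 0.5183  0.0244  0.0476]
 [ 0.5189  0.0238  0.0509]
 [ 0.5317  0.0109  0.0587]
 [ 0.533   0.0097  0.062 ]
 [ 0.5325  0.0102  0.0646]]
```

View pics/v1.png

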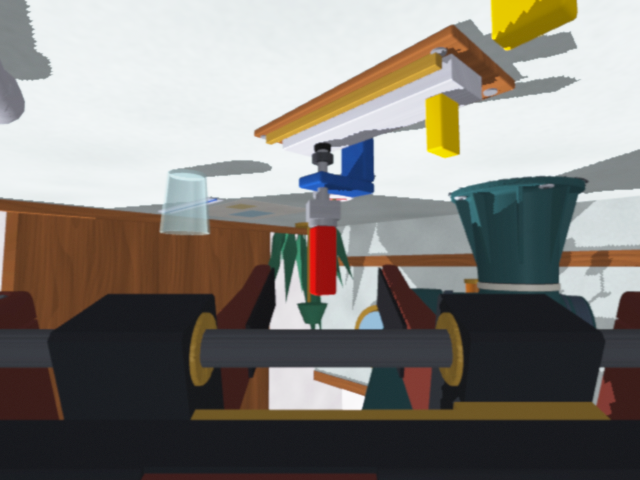

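Run:
```python
from h import *
c=np.load("v1.npy",allow_pickle=True).item()
im=c["image"][125:220,285:375][::-1,::-1]
cv2.imwrite("pics/v1c.png",cv2.resize(im,None,fx=6,fy=6,interpolation=cv2.INTER_CUBIC))
W=cloud(c)
for r in range(136,175): print(r,W[r,322].round(4),c["image"][r,322])
```

```text
136 [0.5301 0.0099 0.0252] [238 231 230]
137 [0.5283 0.0117 0.0253] [238 231 230]
138 [0.5272 0.0127 0.0257] [238 231 231]
139 [0.5249 0.015  0.0255] [239 231 231]
140 [0.5231 0.0167 0.0256] [237 230 229]
141 [0.5212 0.0187 0.0256] [224 213 210]
142 [0.5206 0.0193 0.0263] [139 131 129]
143 [0.5208 0.019  0.0274] [55 51 52]
144 [0.5196 0.0203 0.0278] [26 24 24]
145 [0.5202 0.0196 0.0291] [23 21 21]
146 [0.5206 0.0193 0.0303] [23 22 21]
147 [0.5203 0.0196 0.0311] [22 22 20]
148 [0.5196 0.0202 0.0318] [43 40 40]
149 [0.5172 0.0226 0.0317] [86 81 80]
150 [0.5174 0.0224 0.0328] [111 104 103]
151 [0.518  0.0218 0.0341] [101  95  94]
152 [0.5215 0.0184 0.0367] [72 67 65]
153 [0.5213 0.0186 0.0376] [57 53 51]
154 [0.5217 0.0182 0.0387] [56 51 50]
155 [0.522  0.0179 0.0399] [56 50 49]
156 [0.5219 0.018  0.0408] [56 50 49]
157 [0.5223 0.0176 0.0419] [54 50 49]
158 [0.5217 0.0182 0.0427] [57 52 51]
159 [0.5231 0.0168 0.0443] [58 52 51]
160 [0.5195 0.0204 0.0437] [57 53 52]
161 [0.5178 0.0221 0.044 ] [81 75 74]
162 [0.5175 0.0223 0.0449] [112 104 103]
163 [0.5173 0.0225 0.0458] [123 115 114]
164 [0.5171 0.0228 0.0467] [123 114 113]
165 [0.5182 0.0217 0.0482] [123 115 113]
166 [0.5169 0.023  0.0486] [122 115 113]
167 [0.5181 0.0218 0.0501] [123 115 113]
168 [0.5178 0.0221 0.051 ] [123 115 113]
169 [0.5172 0.0227 0.0518] [123 115 112]
170 [0.5173 0.0225 0.0528] [117 102  97]
171 [0.5307 0.0093 0.0588] [112  72  55]
172 [0.5318 0.0082 0.0602] [110  56  27]
173 [0.5313 0.0087 0.0609] [113  55  25]
174 [0.5308 0.0092 0.0617] [113  55  23]
```

View pics/v1c.png

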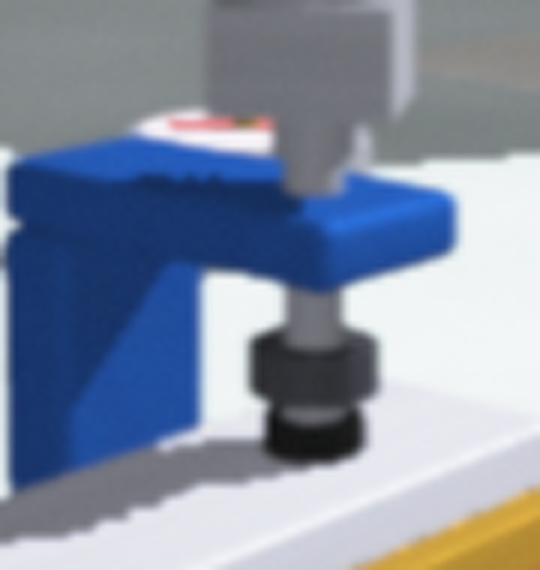

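```bash
cat >> h.py <<'E'
def headrect(c,zlo=.092,zhi=.1055,ctr=(.5138,.0256)):
    W=cloud(c);d=np.hypot(W[...,0]-ctr[0],W[...,1]-ctr[1])
    m=(W[...,2]>zlo)&(W[...,2]<zhi)&(d<.024)&(d>.0135)
    P=W[m];r=cv2.minAreaRect((P[:,:2]*1000).astype(np.float32))
    print("head",len(P),"zmed",np.median(P[:,2]).round(4),np.percentile(P[:,2],[5,95]).round(4),np.round(r[0],1),np.round(r[1],1),round(r[2],2))
    m=(W[...,2]>.15)&(W[...,2]<.19)&(d<.03);P=W[m]
    if len(P)>20:
        zt=np.percentile(P[:,2],90);P=P[P[:,2]>zt-.004]
        r=cv2.minAreaRect((P[:,:2]*1000).astype(np.float32));print("drv top",len(P),zt.round(4),np.round(r[0],1),np.round(r[1],1),round(r[2],2))
E
python3 - <<'E'
from h import *
move_ptp([.5138,.0256,.24],R2q(np.radians(25.14)))
sleep(.1);c=capture("wrist");cv2.imwrite("pics/t1.png",c["image"]);np.save("t1.npy",c,allow_pickle=True)
headrect(c);print(current_clock())
E
```

```text
head 316 zmed 0.1012 [0.095 0.103] [513.5  25.9] [30.1 30.2] 36.06
drv top 986 0.1739 [513.4  25.7] [21.6 22.3] 25.49
22.7833
```

View pics/t1.png

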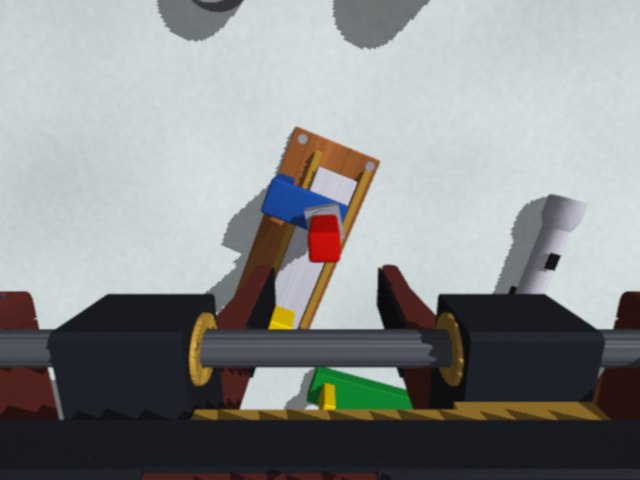

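```bash
cat > wind.py <<'E'
from h import *
def wind(yaw_deg,turn,z_grip,lead=0.0):
    """grip handle at yaw, turn clockwise by turn rad (lead = play taken up first)"""
    y0=np.radians(yaw_deg);X=[.5136,.0257]
    servo_line(X+[z_grip],R2q(y0),rate=.15,contact_N=8); sleep(.1)
    move_gripper(0.0); print("gap",current_finger_gap(),np.round(current_position(),4),np.round(current_force(),1))
    r=servo_line(X+[z_grip-.004],R2q(y0),rate=.02,contact_N=6)
    z0=current_position()[2];print("seat",r,z0)
    n=int(np.ceil(abs(turn)/.12))
    for th in np.linspace(0,turn,n+1)[1:]:
        s=np.sign(turn)*max(0,abs(th)-lead)
        servo_line(X+[z0-.0005-.00382*s],R2q(y0-th),rate=.004 if s>=0 else .004)
    sleep(.1)
    print(np.round(current_position(),4),np.round(current_force(),1),np.round(current_torque(),3))
    move_gripper(.05)
    servo_line(X+[.24],R2q(y0-turn),rate=.3)
    sleep(.1);c=capture("wrist");headrect(c);print(current_clock());return c
E
python3 - <<'E'
from wind import *
c=wind(25.3,.28,.1262);cv2.imwrite("pics/t2.png",c["image"])
E
```

```text
gap 0.0217281325712061 [0.513  0.0256 0.1263] [-2.2 -1.   3.6]
seat True 0.12597682602823995
[0.5131 0.0254 0.1249] [-4.  -0.8  8.9] [-0.512  0.991  0.026]
head 329 zmed 0.1002 [0.0943 0.104 ] [513.6  26.1] [30.  30.2] 20.03
drv top 984 0.1729 [513.6  26.3] [21.8 21.7] 9.96
26.9167
```

```bash
cat > tug.py <<'E'
from h import *
import sys
def tug(cx,cy,steps):
    g=np.radians(3.6);yv=np.array([-np.sin(g),np.cos(g),0]);q=R2q(np.radians(93.6))
    move_ptp([cx,cy,.17],q)
    servo_line([cx,cy,.031],q,rate=.15,contact_N=6);sleep(.3)
    f0=np.array(current_force());print("pre",f0.round(2),np.round(current_position(),4))
    move_gripper(0.0);sleep(.15)
    print("gap",current_finger_gap(),np.round(current_force(),2)@yv)
    p0=np.array([cx,cy,.031]);s=0;rec=[]
    for d in steps:
        s+=d;servo_line((p0+yv*s).tolist(),q,rate=.012)
        f=np.array(current_force())-f0;pp=np.array(current_position())-p0
        rec.append((round(s*1000,1),round(float(pp@yv)*1000,2),round(float(f@yv),2),round(float(f[2]),1)))
    for r in rec:print(r)
    print("t",current_clock());return p0+yv*s
if __name__=="__main__":
    e=tug(.5208,-.1044,[-.002]*5+[.0015]*4)
    move_gripper(.05);sleep(.1)
    p=current_position();servo_line([p[0],p[1],.17],rate=.25);print(p,current_clock())
E
python3 tug.py
```

```text
pre [ 0.42 -0.58 -0.35] [ 0.5212 -0.1045  0.0316]
gap 0.013953397079636548 -0.6573093986912582
(-2.0, -1.61, 4.62, 1.3)
(-4.0, -3.99, 3.94, 2.0)
(-6.0, -6.21, 3.63, -0.2)
(-8.0, -8.25, 3.41, 0.4)
(-10.0, -10.25, 1.72, -0.6)
(-8.5, -9.24, -2.9, -1.3)
(-7.0, -7.1, -2.61, -1.6)
(-5.5, -5.31, -0.64, -1.9)
(-4.0, -3.77, -0.76, -1.9)
t 33.2917
[ 0.52105767 -0.10838635  0.03100346] 34.8333
```

Run:
```python
from wind import *
p=current_position()
move_ptp([.5136,.0257,.24],R2q(np.radians(9.9)))
c=wind(9.9,.2,.1250);cv2.imwrite("pics/t3.png",c["image"])
# tug
g=np.radians(3.6);yv=np.array([-np.sin(g),np.cos(g),0]);q=R2q(np.radians(93.6))
cx,cy=.5211,-.1083
move_ptp([cx,cy,.17],q)
servo_line([cx,cy,.031],q,rate=.18,contact_N=6);sleep(.3)
f0=np.array(current_force());print("pre",f0.round(2),np.round(current_position(),4))
move_gripper(0.0);sleep(.2)
p0=np.array([cx,cy,.031])
def rd(t):
    f=np.array(current_force())-f0;print(t,round(float(f@yv),2),"disp",round(float((np.array(current_position())-p0)@yv)*1000,2),current_clock())
    return float(f@yv)
rd("gripped")
r=servo_line((p0-yv*.008).tolist(),q,rate=.012,contact_N=5);a=rd(f"T5 {r}")
if r:
    r=servo_line((p0-yv*.009).tolist(),q,rate=.012,contact_N=2);a=rd(f"+2 {r}")
    r=servo_line((p0-yv*.010).tolist(),q,rate=.012,contact_N=3);a=rd(f"+3 {r}")
```

```text
gap 0.021922783068593694 [0.513  0.0257 0.1251] [-2.6  0.3  4.6]
seat True 0.12480799231179933
[0.5131 0.0256 0.1241] [-3.6 -1.1  9.8] [-0.146  0.99   0.003]
head 336 zmed 0.0995 [0.0945 0.105 ] [513.6  25.9] [30.1 30.6] 9.5
drv top 986 0.1722 [513.7  26. ] [22.3 21.8] 88.92
40.2333
pre [-0.42  0.13  0.1 ] [ 0.5216 -0.1085  0.0318]
gripped 0.53 disp 0.06 43.9833
T5 True 0.38 disp -0.1 44.25
+2 True 0.58 disp -0.11 44.4833
+3 True 1.29 disp -0.09 44.7333
```

```bash
cat > t2.py <<'E'
from h import *
g=np.radians(3.6);yv=np.array([-np.sin(g),np.cos(g),0]);q=R2q(np.radians(93.6))
p0=np.array([.5211,-.1083,.031]);f0=np.array([-.42,.13,.1])
def rd(t):
    f=np.array(current_force())-f0;print(t,round(float(f@yv),2),f.round(1),"disp",round(float((np.array(current_position())-p0)@yv)*1000,2),current_clock())
    return float(f@yv)
E
python3 - <<'E'
from t2 import *
rd("start")
r=servo_line((p0-yv*.010).tolist(),q,rate=.012,contact_N=7);rd(f"7 {r}")
if not r:
    sleep(.3);rd("rest")
E
```

```text
start 1.29 [-0.4  1.3  4.8] disp -0.09 44.7333
7 True 1.71 [0.2 1.7 3.2] disp -0.07 45.05
```

Run:
```python
from t2 import *
for s in (.0005,.001,.0015,.002,.003,.004,.006,.008,.010):
    servo_line((p0-yv*s).tolist(),q,rate=.01);rd(s)
```

```text
0.0005 2.96 [0.5 3.  4.1] disp -0.13 45.3
0.001 5.87 [0.6 5.9 3. ] disp -0.2 45.55
0.0015 6.27 [1.8 6.4 4.2] disp -0.44 45.8
0.002 7.39 [1.1 7.5 5.2] disp -0.82 46.05
0.003 6.01 [0.1 6.  4.8] disp -1.78 46.3
0.004 7.52 [-0.1  7.5  5.5] disp -2.74 46.55
0.006 7.31 [0.6 7.4 4.9] disp -4.69 46.9
0.008 7.45 [-0.6  7.4  5.7] disp -6.67 47.25
0.01 8.5 [-0.4  8.5  7.4] disp -8.64 47.6
```

Run:
```python
from t2 import *
up=np.array([0,0,.0012])
servo_line((p0-yv*.0086+up).tolist(),q,rate=.01);sleep(.2);rd("raised")
for s in (.008,.0073,.0066,.006,.005,.004,.003,.002,.001):
    servo_line((p0-yv*s+up).tolist(),q,rate=.01);rd(s)
```

```text
raised 0.39 [ 0.5  0.4 -6.9] disp -8.55 48.1333
0.008 -1.69 [-0.7 -1.7 -7. ] disp -8.33 48.3833
0.0073 -1.7 [-0.  -1.7 -6.6] disp -7.56 48.6333
0.0066 -2.8 [-1.  -2.9 -7.6] disp -6.69 48.8833
0.006 -1.97 [ 0.7 -1.9 -6.8] disp -6.02 49.1333
0.005 -1.56 [ 0.4 -1.5 -7.6] disp -4.91 49.3833
0.004 -1.75 [ 1.4 -1.7 -7.3] disp -3.92 49.6333
0.003 -1.64 [ 0.2 -1.6 -7.1] disp -2.88 49.8833
0.002 -2.23 [ 1.9 -2.1 -7.2] disp -1.92 50.1333
0.001 -1.79 [ 0.5 -1.8 -7.1] disp -0.89 50.3833
```

Run:
```python
from t2 import *
servo_line((p0-yv*.001+[0,0,.0006]).tolist(),q,rate=.01);sleep(.15);rd("lowered")
move_gripper(.05);sleep(.1)
p=current_position();servo_line([p[0],p[1],.2],rate=.25)
from look import look
c=look("v2")
W=cloud(c)
for r in range(136,162): print(r,W[r,322].round(4),c["image"][r,322].mean().round())
cv2.imwrite("pics/v2c.png",cv2.resize(c["image"][100:300,230:480][::-1,::-1],None,fx=3,fy=3,interpolation=cv2.INTER_CUBIC))
c=capture("top");cv2.imwrite("pics/top9.png",c["image"]);headrect(c)
print(current_clock())
```

```text
lowered -0.98 [ 1.6 -0.9 -6.3] disp -0.93 50.7833
136 [0.5314 0.0085 0.0259] 233.0
137 [0.5286 0.0112 0.0254] 233.0
138 [0.5268 0.0131 0.0254] 233.0
139 [0.5253 0.0145 0.0257] 234.0
140 [0.5235 0.0163 0.0258] 232.0
141 [0.521  0.0188 0.0255] 214.0
142 [0.5201 0.0197 0.026 ] 126.0
143 [0.5191 0.0207 0.0265] 44.0
144 [0.5196 0.0202 0.0278] 24.0
145 [0.5203 0.0195 0.0291] 22.0
146 [0.5203 0.0195 0.0301] 19.0
147 [0.5203 0.0195 0.0311] 22.0
148 [0.519  0.0208 0.0315] 51.0
149 [0.5182 0.0216 0.0321] 86.0
150 [0.5219 0.0179 0.0348] 71.0
151 [0.5224 0.0174 0.0361] 53.0
152 [0.5215 0.0183 0.0366] 52.0
153 [0.5222 0.0177 0.0379] 53.0
154 [0.5218 0.018  0.0387] 52.0
155 [0.522  0.0178 0.0398] 51.0
156 [0.5213 0.0185 0.0405] 53.0
157 [0.522  0.0178 0.0418] 49.0
158 [0.52   0.0198 0.0419] 45.0
159 [0.5179 0.0219 0.042 ] 62.0
160 [0.5165 0.0233 0.0424] 101.0
161 [0.5185 0.0213 0.0443] 115.0
head 12 zmed 0.0992 [0.0982 0.1038] [515.7  42.6] [15.8  4.4] 0.53
57.4333
```

View pics/v2c.png

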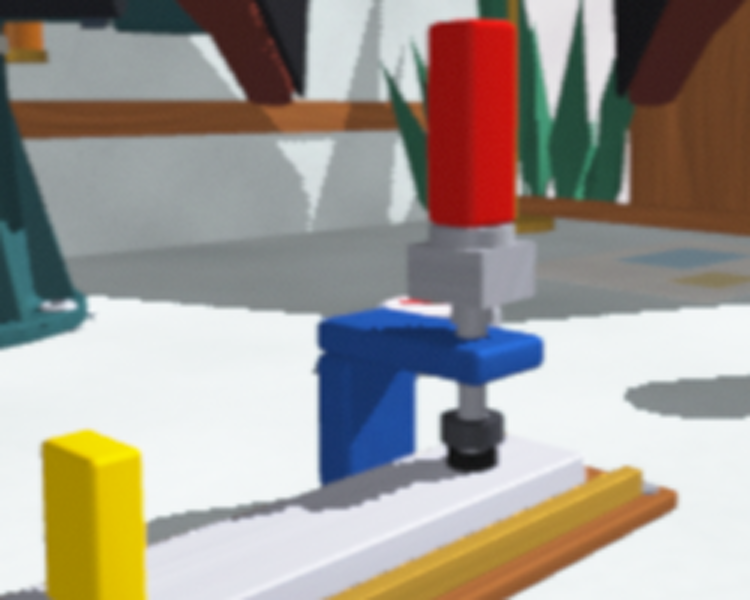

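View pics/top9.png

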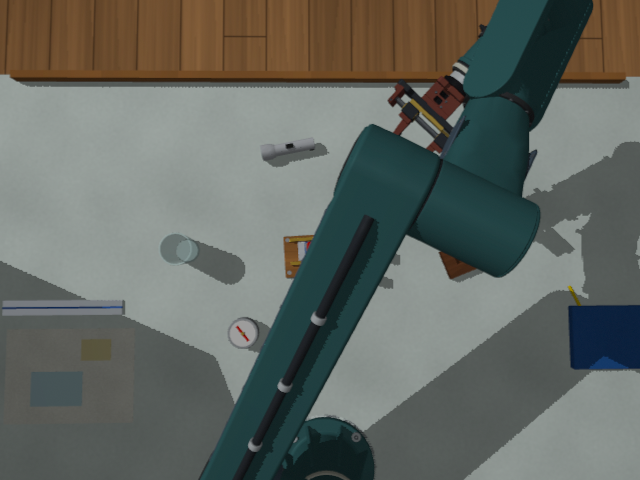

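Run:
```python
from bench import *
print(close_job(),current_clock())
```

```text
the job is handed in; nothing more can be done
the job is handed in; nothing more can be done
```

I put the red driver fully into the screw's socket and wound the screw to about 1.47 rad. I then tugged the block by its yellow tab, felt it drag, and handed in at about 57 s.

- **Pad pressure:** I estimate about 3 N, within the 2 to 6 N asked.
  - The side views put it at about 3.4 N: the pad was at or within about 0.1 mm of the block at 1.0 rad, and I wound a further 0.46 rad.
  - The tug forces point to about 2.7 N.
- **Tug quality:** The tug forces were uneven because the gripper pressed down about 5 N on the way out and lifted about 7 N on the way back. The block slid at 7.4 N out and 1.8 N back, and the 2.7 N is interpolated between those. Four contact-stop readings before that triggered almost at once and told me little.
- **Two tugs:** I tugged first at a lighter setting, wound a further 0.18 rad, then made the final tug. That pulled the block 8.6 mm along the guide and brought most of it back. It ends about 5 mm towards its tab end from where it started.
- **Last pictures:** The pad sits on the block in the guide and the driver stands with its collar on the screw's head. The tumbler, flashlight and compass are where they started, and the gripper is clear of everything. The arm hid the green block and most of the stand in the last top view, so I did not check those at the end.

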